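# Stack the solder for the next shift

## Task

Build the solder stack on the round rubber pad, each piece upright and centred on the one below: first the large spool, then the full one of the two closed grey reels, then the small spool on top. The reels look alike, so lift them to feel which is the full, heavier one, and stand the empty one upright in the shallow aluminium tray. Leave the flux jar, the tip-cleaner pot, the bit box and the loupe where they are.

Things in the scene. Friction and masses are not known exactly. Their poses are not given: they have to be found in the camera images.
- large_spool_mid (a point): The large solder spool: white flanges with bright wire between them and a dark centre hole, 66 mm diameter, 46 mm tall, about 260 g, standing loose on a flange. It may be gripped anywhere on its side as a plain 66 mm cylinder. This point is its centre, 23 mm above its underside; z is its axis, up.
- small_spool_mid (a point): The small solder spool: same make as the large one, 42 mm diameter, 40 mm tall, about 110 g, standing loose on a flange; may be gripped as a plain 42 mm cylinder. This point is its centre, 20 mm above its underside; z is its axis, up.
- reel_a_mid (a point): A closed reel: smooth upright grey plastic cylinder, 54 mm diameter, 42 mm tall, flat grey lid with a thin dark circle, no wire visible. Its twin looks the same in every way; one of the two is full (about 260 g), the other empty (about 70 g), and only the weight tells which. Stands loose on the bench. This point is its centre, 21 mm above its underside; z is its axis, up.
- reel_b_mid (a point): A closed reel: smooth upright grey plastic cylinder, 54 mm diameter, 42 mm tall, flat grey lid with a thin dark circle, no wire visible. Its twin looks the same in every way; one of the two is full (about 260 g), the other empty (about 70 g), and only the weight tells which. Stands loose on the bench. This point is its centre, 21 mm above its underside; z is its axis, up.
- pad_top (a point): The place for the stack: a flat round black rubber pad, 104 mm diameter, 6 mm thick, fixed to the bench. This point is the centre of its upper face, 6 mm above the bench; z is up. It lies to the left or to the right of the clutter, opposite the tray.
- tray_floor (a point): The tray for empties: shallow rectangular aluminium tray, 140 mm (its x) by 170 mm (its y) outside, walls 4 mm thick and 14 mm high over the bench, fixed to the bench. This point is the centre of its inner floor, 4 mm above the bench; z is up.
- flux_jar: Leave alone: small amber glass jar with black screw lid, 38 mm diameter, 42 mm tall, loose. Origin at the centre of its underside.
- tip_pot: Leave alone: soldering-tip cleaner, dark steel pot filled with brass shavings, 56 mm diameter, 32 mm tall, loose. Origin at the centre of its underside.
- bit_box: Leave alone: flat black plastic box of driver bits, 70 mm (its x) by 38 mm (its y), 22 mm tall, loose. Origin at the centre of its underside.
- loupe: Leave alone: black eye loupe with glass on top, 40 mm diameter at the foot, 34 mm tall, loose. Origin at the centre of its underside.
There are look-alikes about, which are no part of the job. Of the things that look like the part that bears pad_top, the smallest one is meant.

How it is judged:
By the outcome, as a careful person would: the job done as asked, in the order asked, and still so for the second after the job is handed in, with the robot touching nothing.
It also fails if it takes over 128 s, if anything falls off the work surface, if the arm or the gripper's body presses on something with over 40 N, if the wrist force passes 120 N, or if a joint passes its speed limit or range.

## Robot

A 7-joint arm with a two-finger parallel gripper is mounted at the origin on the work surface. World frame = base frame: x ahead of the robot, y to its left, z up, the work surface at z = 0. Lengths are in m, angles in rad, forces in N, time in s.
With the tool pointing down it reaches from about 0.4 to 0.85 m from the base axis. Payload 4.4 kg.
Tool frame: the origin (TCP) lies midway between the tips of the shut fingers; the grasp point (between the pads) lies 19 mm behind it; z points along the fingers, y is the line along which they close (so a half turn about z gives the same grasp; the last joint's range is limited). The gripper opens to 94 mm and grips with 3 to 60 N. Pads are 16 mm wide; open, the fingers measure 119 mm over their backs; the gripper's body (75 mm by 177 mm) begins 78 mm behind the grasp point.
Start: joints at [1.28, 0.628, 0.038, 1.517, -0.027, 0.996, -0.02], TCP at [0.145, -0.634, 0.205] pointing down, gripper open.
Joint ranges: [-3.06, 3.06], [-0.37, 2.12], [-1.25, 1.32], [0.18, 2.47], [-1.1, 4.24], [0.23, 1.98], [-2.94, 2.94]. Speed limits (rad/s): [2.57, 2.57, 3.14, 3.14, 3.14, 3.14, 3.14].

## Interface

Orientations are given as a rotation vector (axis times angle).
In Python, from workcell import read_state, snapshot, camera_info, job_done, cut_out gives the robot as it stands.
- The arm moves only by the tool drive_tool, never from a script. Its argument "deltas" is a list of rows, each an object with "slide": the shift along the tool's x, y, z in cm, a list of three; "rotation": the turn, a rotation vector about the tool's x, y, z in rad, a list of three; "gripper": the opening, from 0 (shut) to 1 (fully open). In form: [{"slide": [x, y, z], "rotation": [rx, ry, rz], "gripper": gripper}, ...]. A call has 1 to 10 rows; each row is the pose to reach, as a shift and turn from the pose commanded when the call began, along the tool's axes at that moment; what a row does not reach only later rows make up. A row lasts 1/12 s, in which the tool goes at most 41.7 mm and 7.16 degrees, less where a joint would pass 70% of its speed; a pose out of reach is approached as far as the arm can. A call with a gripper value outside its range is refused whole. The fingers move at their own pace and stop on an object; the grip force is fixed at half the most. Time passes only in rows, so rows that repeat a pose let the fingers close. It gives the time, the measured TCP pose, the force, the opening and the grip force at its end, in the units of the state.
- read_state(): the state, without advancing time (a new reading comes with each control period).
- snapshot(name): name is "side" or "top" or "wrist"; returns (picture, depth): 384x512x3 uint8, red, green, blue; 384x512 float32, m along the optical axis (not along the pixel's ray), 0 where there is no reading.
- camera_info(name): a dict with "vfov" (degrees; the focal length in pixels is half the picture's height over the tangent of half this angle, whatever the lens; pixels are square), "cx", "cy" (the principal point, pixels), "camera_from_world" (4x4, takes a point from world to camera coordinates). Camera axes: x right, y down, z forward; pixel columns grow to the right and rows downward; lengths in m; the calibration is good to about 2 mm. A picture is of the moment at which its call begins: read the wrist's pose just before it. camera_info takes no time and is no camera call; for the wrist camera it gives the pose at the moment of the call.
- job_done(): hands the job in; it is judged then, once.
Trained networks look in the newest picture that a camera, given by its name, has taken for a name from the list of things; names that differ only in an ending like _2 or _b are one class to them, and where a whole thing is asked for, a point or a joint stands for the part that bears it (a point fixed in the world has none). Each returns a list of dicts, best first, with "conf" (0 to 1); they miss things now and then, are a little off and sometimes report something else, mostly with a low value. They report only what shows in the picture. A call takes as long as a camera call. They do not tell look-alikes from the thing itself.
- cut_out(camera, query): "mask" (384x512 bool, what is visible of it) and "at" ([column, row] in pixels, amid what is visible of it).
The state is a dict: "t": time; "joint_positions": joint angles; "qd": joint speeds; "tau": joint torques, N m; "eef_pos": TCP position; "eef_rot": TCP orientation; "force": force on the tool from outside, world axes, zero at the start; "wrist_torque": the same for the moment, N m; "gripper_width": opening from 0.0 (shut) to 1.0 (fully open); "finger_force": force on a finger pad.
Only numpy, scipy, OpenCV 4.12 (cv2) and the standard library are available. Lean on these libraries where they do the work, as an engineer would, in place of code of your own. Each camera call takes 0.05 s, during which the arm holds its last target. There are 200 camera calls.

## Working session

There is one attempt and no reset: what is moved stays moved. The work goes in short steps, Python scripts to look and compute and a tool call to move; the robot and the scene stay as the last step left them, time stands still between calls to the robot, and variables do not carry over. Pictures are saved under pics/ and viewed, at most 14 in all, crops included, and the job is handed in when it is done.

Besides the shell and the picture viewer there is one more tool, called after ">>>" by a JSON object that holds its "op" and its "data", one argument or row to a line. drive_tool: Moves the arm, as the interface text tells. Its arguments: {"type":"object","properties":{"deltas":{"type":"array","items":{"type":"object","properties":{"slide":{"type":"array","items":{"type":"number"}},"rotation":{"type":"array","items":{"type":"number"}},"gripper":{"type":"number"}}}}},"required":["deltas"]}

```bash
mkdir -p pics; ls
cat > h.py <<'E'
import numpy as np, cv2
from workcell import *
def K(name):
    i=camera_info(name); f=192/np.tan(np.radians(i["vfov"])/2); return f,i["cx"],i["cy"],np.array(i["camera_from_world"])
def cloud(name,k=None):
    f,cx,cy,T=K(name) if k is None else k
    im,d=snapshot(name); v,u=np.mgrid[:384,:512]
    P=np.stack([(u-cx)/f*d,(v-cy)/f*d,d],-1); R,t=T[:3,:3],T[:3,3]
    W=(P-t)@R; W[d==0]=np.nan
    return im,W
E
python3 - <<'E'
from h import *
s=read_state(); print({k:np.round(v,3) for k,v in s.items()})
for n in("top","side"):
    im,W=cloud(n); np.savez(n+".npz",im=im,W=W); cv2.imwrite(f"pics/{n}0.png",cv2.resize(im[...,::-1],(800,600)))
    print(n,K(n)[0],np.round(np.linalg.inv(K(n)[3]),2).tolist())
E
```

```text
pics
{'t': np.float64(0.0), 'joint_positions': array([ 1.28 ,  0.629,  0.038,  1.518, -0.027,  0.996, -0.02 ]), 'qd': array([ 0.001, -0.001,  0.001, -0.001,  0.002, -0.001, -0.   ]), 'tau': array([ 0.0000e+00, -5.4972e+01,  1.1430e+00, -1.8663e+01, -5.2000e-02,
        2.4000e-02,  0.0000e+00]), 'eef_pos': array([ 0.145, -0.633,  0.205]), 'eef_rot': array([-3.12 , -0.352,  0.   ]), 'force': array([-0.954, -0.345,  0.05 ]), 'wrist_torque': array([ 0.037, -0.047, -0.057]), 'finger_force': np.float64(0.0), 'gripper_width': np.float64(1.0)}
top 374.24365200775617 [[0.01, -1.0, 0.05, 0.47], [-1.0, -0.01, -0.02, 0.11], [0.02, -0.05, -1.0, 1.16], [0.0, 0.0, 0.0, 1.0]]
side 457.73770040322955 [[0.95, -0.26, 0.2, 0.31], [-0.33, -0.74, 0.59, -0.63], [-0.01, -0.62, -0.79, 1.02], [0.0, 0.0, 0.0, 1.0]]
```

View pics/top0.png

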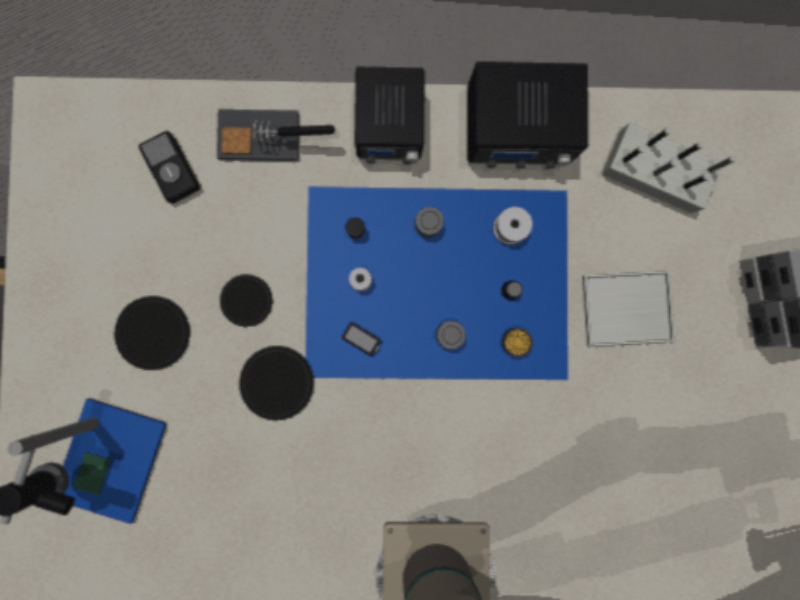

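View pics/side0.png

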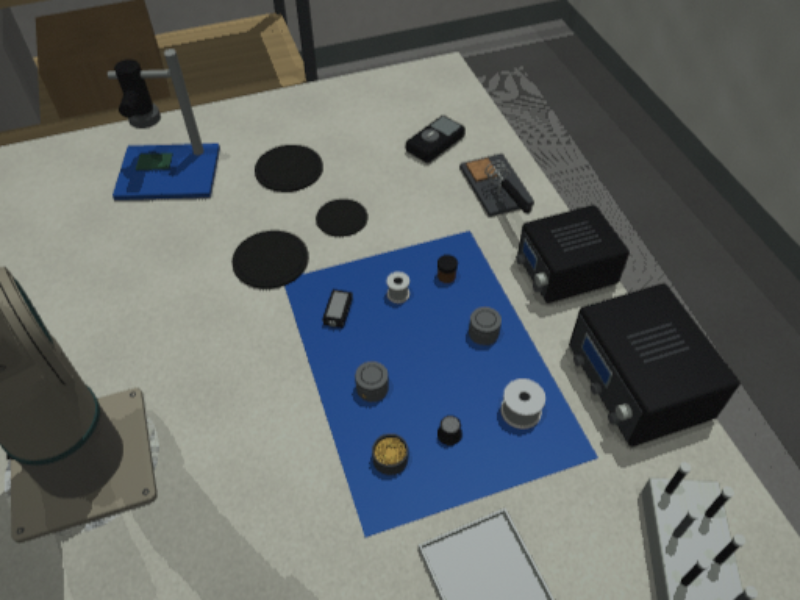

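The top view shows a small pad at (246,300), with larger pads at (152,332) and (276,382). The large spool is at (514,225), the small one at (360,279), the reels at (429,221) and (451,335), and the tray at (628,309).

Look-alikes and my choices:
- **Pad:** there are three black discs at (246,300), (152,332) and (276,382). I choose the smallest, (246,300).
- **Spools:** I choose (514,225) as large and (360,279) as small.
- **Reels:** (429,221) and (451,335), not the tip pot at (517,342) or the loupe at (512,290).

Run:
```python
from h import *
S=1.5625
obj=dict(large=(514,225,.046),small=(360,279,.040),reelF=(429,221,.042),reelN=(451,335,.042),flux=(356,228,.042),loupe=(512,290,.034),pot=(517,342,.032),box=(362,339,.022))
z=np.load("top.npz");W=z["W"];Ws=np.load("side.npz")["W"]
print("bench z top",np.nanmedian(W[250:290,230:330,2]) , "side", )
for k,(u,v,h) in obj.items():
    u=int(u/S);v=int(v/S); c=W[v-3:v+4,u-3:u+4].reshape(-1,3); c=np.nanmedian(c,0)
    for nm,X in(("top",W),("side",Ws)):
        m=(np.hypot(X[...,0]-c[0],X[...,1]-c[1])<.055)&(abs(X[...,2]-h)<.008)
        p=X[m]
        if len(p)<8: print(k,nm,len(p)); continue
        (cx,cy),(w,l),a=cv2.minAreaRect((p[:,:2]*1000).astype(np.float32)); (ex,ey),r=cv2.minEnclosingCircle((p[:,:2]*1000).astype(np.float32))
        print(k,nm,len(p),"z %.3f"%np.median(p[:,2]),"mean",np.round(p.mean(0)[:2]*1000,1),"rect",round(cx,1),round(cy,1),round(w),round(l),round(a),"circ",round(ex,1),round(ey,1),round(2*r))
im=z["im"]
for k,(u,v) in dict(pad=(246,300),big1=(152,332),big2=(276,382)).items():
    for nm,X,I in(("top",W,im),("side",Ws,np.load("side.npz")["im"])):
        c=W[int(v/S),int(u/S)]
        m=(np.hypot(X[...,0]-c[0],X[...,1]-c[1])<.09)&(I.max(-1)<70)&(abs(X[...,2])<.02)
        n,l,st,_=cv2.connectedComponentsWithStats(m.astype(np.uint8)); m=l==1+np.argmax(st[1:,4]); p=X[m]
        (cx,cy),(w,ll),a=cv2.minAreaRect((p[:,:2]*1000).astype(np.float32)); print(k,nm,len(p),np.round(p.mean(0)*1000,1),round(cx,1),round(cy,1),round(w),round(ll))
# tray
m=(im.min(-1)>0); 
for (u,v) in((586,277),(667,275),(671,344),(587,346),(628,309)): print("tray",np.round(W[int(v/S),int(u/S)]*1000))
cv2.imwrite("pics/c.png",cv2.resize(np.hstack([im[165:275,65:205,::-1],im[120:230,260:400,::-1]]),None,fx=2.8,fy=2.8))
```

```text
bench z top 6.677869668411559e-05 side
large top 375 z 0.046 mean [ 682.9 -141.2] rect 682.8 -141.5 62 65 46 circ 682.6 -141.6 66
large side 505 z 0.044 mean [ 680.5 -145.4] rect 680.1 -144.5 66 64 63 circ 681.4 -144.9 68
small top 152 z 0.040 mean [574.6 155.4] rect 575.3 155.5 39 39 1 circ 574.5 155.4 41
small side 137 z 0.037 mean [572.3 151. ] rect 572.7 152.1 43 37 70 circ 573.3 151.7 44
reelF top 248 z 0.042 mean [687.3  22.8] rect 688.5 23.1 52 49 1 circ 687.8 22.5 53
reelF side 270 z 0.040 mean [684.6  16.9] rect 685.4 17.6 53 52 81 circ 685.9 17.7 56
reelN top 252 z 0.042 mean [468.2 -20.2] rect 468.1 -20.3 51 51 47 circ 468.1 -20.3 54
reelN side 318 z 0.040 mean [465.6 -25.9] rect 466.7 -24.5 53 52 41 circ 465.3 -23.9 55
flux top 124 z 0.042 mean [673.5 165.5] rect 673.6 165.6 33 35 90 circ 673.9 166.1 38
flux side 120 z 0.040 mean [671.1 160.6] rect 672.0 163.0 42 35 69 circ 672.2 163.0 42
loupe top 96 z 0.034 mean [ 557.2 -142.4] rect 556.8 -142.4 31 30 5 circ 557.8 -142.8 33
loupe side 138 z 0.032 mean [ 554.9 -147.5] rect 555.7 -146.7 32 31 40 circ 555.5 -146.4 35
pot top 212 z 0.028 mean [ 456.1 -151.6] rect 455.5 -151.4 51 56 0 circ 456.4 -151.4 56
pot side 256 z 0.027 mean [ 454.  -155.5] rect 453.5 -155.2 55 54 45 circ 453.2 -155.1 57
box top 296 z 0.022 mean [458.9 152.1] rect 458.5 151.8 72 38 60 circ 459.5 152.0 76
box side 283 z 0.019 mean [456.3 146.5] rect 456.1 147.7 74 39 60 circ 457.7 147.1 77
pad top 850 [531.4 377.4   6.4] 531.6 378.0 98 98
pad side 613 [529.3 374.3   4.1] 528.4 375.0 103 101
big1 top 1763 [466.1 556.9   8.7] 466.6 558.1 141 141
big1 side 1025 [463.8 552.5   6.2] 463.8 557.0 149 141
big2 top 1740 [371.5 314.3   9.4] 370.9 313.6 139 139
big2 side 1410 [368.8 309.    7.1] 369.2 312.3 144 145
tray [ 584. -292.   16.]
tray [ 590. -454.   10.]
tray [ 453. -466.    0.]
tray [ 449. -296.    1.]
tray [ 524. -377.    4.]
```

View pics/c.png

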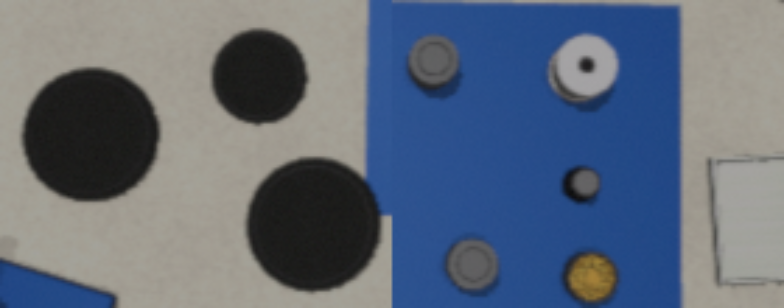

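The crop confirms that the smallest black disc is the pad (about 100 mm, against 140 mm for the other two). It also confirms the large spool with its white flange, the two grey reels, and the tray on the right.

>>> {"op": "drive_tool", "data": {
  "deltas": [
    {"slide":[31.6,-17.9,0],"rotation":[0,0,0.2247],"gripper":1},
    {"slide":[31.6,-17.9,0],"rotation":[0,0,0.2247],"gripper":1},
    {"slide":[31.6,-17.9,0],"rotation":[0,0,0.2247],"gripper":1},
    {"slide":[31.6,-17.9,0],"rotation":[0,0,0.2247],"gripper":1},
    {"slide":[31.6,-17.9,0],"rotation":[0,0,0.2247],"gripper":1},
    {"slide":[31.6,-17.9,0],"rotation":[0,0,0.2247],"gripper":1},
    {"slide":[31.6,-17.9,0],"rotation":[0,0,0.2247],"gripper":1},
    {"slide":[31.6,-17.9,0],"rotation":[0,0,0.2247],"gripper":1},
    {"slide":[31.6,-17.9,0],"rotation":[0,0,0.2247],"gripper":1},
    {"slide":[31.6,-17.9,0],"rotation":[0,0,0.2247],"gripper":1}
  ]
}}

```text
t: 0.93
eef_pos: [0.4196, -0.3817, 0.205]
eef_rot: [-3.137, -0.018, -0.005]
force: [1.0, -0.2, -1.1]
gripper_width: 0.995
finger_force: 0.0
```

>>> {"op": "drive_tool", "data": {
  "deltas": [
    {"slide":[26.2,-23.9,0],"rotation":[0,0,0],"gripper":1},
    {"slide":[26.2,-23.9,0],"rotation":[0,0,0],"gripper":1},
    {"slide":[26.2,-23.9,0],"rotation":[0,0,0],"gripper":1},
    {"slide":[26.2,-23.9,0],"rotation":[0,0,0],"gripper":1},
    {"slide":[26.2,-23.9,0],"rotation":[0,0,0],"gripper":1},
    {"slide":[26.2,-23.9,0],"rotation":[0,0,0],"gripper":1},
    {"slide":[26.2,-23.9,0],"rotation":[0,0,0],"gripper":1},
    {"slide":[26.2,-23.9,0],"rotation":[0,0,0],"gripper":1},
    {"slide":[26.2,-23.9,0],"rotation":[0,0,0],"gripper":1},
    {"slide":[26.2,-23.9,0],"rotation":[0,0,0],"gripper":1}
  ]
}}

```text
t: 1.77
eef_pos: [0.6786, -0.1427, 0.2042]
eef_rot: [-3.137, -0.013, -0.002]
force: [0.5, -0.1, 1.1]
gripper_width: 1.002
finger_force: 0.0
```

```bash
cat >> h.py <<'E'
def pose():
    from scipy.spatial.transform import Rotation as Rn
    s=read_state(); R=Rn.from_rotvec(s["eef_rot"]).as_matrix(); return s,np.array(s["eef_pos"]),R
def disc(W,c,h,tol=.008,rad=.055):
    m=(np.hypot(W[...,0]-c[0],W[...,1]-c[1])<rad)&(abs(W[...,2]-h)<tol); p=W[m]
    (cx,cy),r=cv2.minEnclosingCircle((p[:,:2]*1000).astype(np.float32)); return len(p),np.round(p.mean(0)*1000,1),round(cx,1),round(cy,1),round(2*r,1)
E
python3 - <<'E'
from h import *
s,p,R=pose();print(p,R.round(4).tolist(),s["force"])
k=K("wrist"); im,W=cloud("wrist",k); cv2.imwrite("pics/w1.png",im[...,::-1]); np.savez("w1.npz",W=W,im=im)
print(np.linalg.inv(k[3]).round(3).tolist())
print("bench",np.nanmedian(W[...,2]))
for n,c,h in(("large",(.682,-.143),.046),("loupe",(.557,-.143),.034),("reelF",(.687,.02),.042)):
    try: print(n,disc(W,c,h))
    except Exception as e: print(n,e)
s,p,R=pose();print(p)
E
```

```text
[ 0.67861295 -0.14273661  0.20415529] [[1.0, 0.0084, 0.0014], [0.0084, -1.0, 0.0042], [0.0014, -0.0042, -1.0]] [ 0.52433802 -0.0585904   1.08762211]
[[0.009, -0.966, -0.26, 0.754], [-1.0, -0.009, 0.001, -0.144], [-0.003, 0.26, -0.966, 0.382], [0.0, 0.0, 0.0, 1.0]]
bench 0.0029549082135695076
large (2005, array([ 682.4, -145.3,   44.2]), 681.7, -145.3, 65.7)
loupe (393, array([ 558. , -147.2,   32.4]), 556.8, -147.4, 33.0)
reelF (1367, array([687.4,  17.1,  40.3]), 686.5, 18.3, 54.1)
[ 0.67618823 -0.14665493  0.20424952]
```

View pics/w1.png

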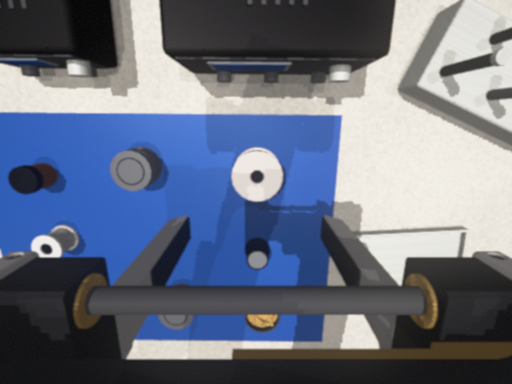

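The wrist view shows the large spool centred at (257,175), between the fingers and ahead of them. Reel F is at (134,170). I'll settle above the spool.

>>> {"op": "drive_tool", "data": {
  "deltas": [
    {"slide":[0.7,-0.55,4],"rotation":[0,0,0],"gripper":1},
    {"slide":[0.7,-0.55,7],"rotation":[0,0,0],"gripper":1},
    {"slide":[0.7,-0.55,10],"rotation":[0,0,0],"gripper":1},
    {"slide":[0.7,-0.55,13],"rotation":[0,0,0],"gripper":1},
    {"slide":[0.7,-0.55,13],"rotation":[0,0,0],"gripper":1},
    {"slide":[0.7,-0.55,13],"rotation":[0,0,0],"gripper":1},
    {"slide":[0.7,-0.55,13],"rotation":[0,0,0],"gripper":1},
    {"slide":[0.7,-0.55,13],"rotation":[0,0,0],"gripper":1}
  ]
}}

```text
t: 2.48
eef_pos: [0.6835, -0.1455, 0.0782]
eef_rot: [3.14, -0.001, 0.006]
force: [-0.1, -0.2, -0.6]
gripper_width: 0.999
finger_force: 0.0
```

Run:
```python
from h import *
s,p,R=pose();print(p,R.round(4).tolist(),s["force"])
```

```text
[ 0.68349094 -0.1455423   0.07816703] [[1.0, -0.0009, 0.004], [-0.0009, -1.0, -0.0013], [0.004, 0.0013, -1.0]] [-0.06316907 -0.22510693 -0.64695999]
```

>>> {"op": "drive_tool", "data": {
  "deltas": [
    {"slide":[0,0,2],"rotation":[0,0,0],"gripper":1},
    {"slide":[0,0,4],"rotation":[0,0,0],"gripper":1},
    {"slide":[0,0,5.5],"rotation":[0,0,0],"gripper":1},
    {"slide":[0,0,6.5],"rotation":[0,0,0],"gripper":1},
    {"slide":[0,0,6.5],"rotation":[0,0,0],"gripper":1},
    {"slide":[0,0,6.5],"rotation":[0,0,0],"gripper":1},
    {"slide":[0,0,6.5],"rotation":[0,0,0],"gripper":0.5},
    {"slide":[0,0,6.5],"rotation":[0,0,0],"gripper":0.5},
    {"slide":[0,0,6.5],"rotation":[0,0,0],"gripper":0.5},
    {"slide":[0,0,6.5],"rotation":[0,0,0],"gripper":0.5}
  ]
}}

```text
t: 3.32
eef_pos: [0.6826, -0.1443, 0.0113]
eef_rot: [3.141, 0.0, 0.002]
force: [-0.1, 0.3, 0.3]
gripper_width: 0.755
finger_force: 0.0
```

>>> {"op": "drive_tool", "data": {
  "deltas": [
    {"slide":[0,0,0],"rotation":[0,0,0],"gripper":0.4},
    {"slide":[0,0,0],"rotation":[0,0,0],"gripper":0.4},
    {"slide":[0,0,0],"rotation":[0,0,0],"gripper":0.4},
    {"slide":[0,0,0],"rotation":[0,0,0],"gripper":0.4}
  ]
}}

```text
t: 3.65
eef_pos: [0.6824, -0.1442, 0.0111]
eef_rot: [-3.142, -0.0, -0.001]
force: [0.2, 0.5, 4.1]
gripper_width: 0.697
finger_force: 30.0
```

>>> {"op": "drive_tool", "data": {
  "deltas": [
    {"slide":[0,0,-1],"rotation":[0,0,0],"gripper":0.4},
    {"slide":[0,0,-3],"rotation":[0,0,0],"gripper":0.4},
    {"slide":[0,0,-6],"rotation":[0,0,0],"gripper":0.4},
    {"slide":[0,0,-9],"rotation":[0,0,0],"gripper":0.4},
    {"slide":[0,0,-11.5],"rotation":[0,0,0],"gripper":0.4},
    {"slide":[-0.5,-2,-13],"rotation":[0,0,0],"gripper":0.4},
    {"slide":[-1.4,-5,-13],"rotation":[0,0,0],"gripper":0.4},
    {"slide":[-2.5,-8.5,-13],"rotation":[0,0,0],"gripper":0.4},
    {"slide":[-3.5,-12,-13],"rotation":[0,0,0],"gripper":0.4},
    {"slide":[-4.5,-15.5,-13],"rotation":[0,0,0],"gripper":0.4}
  ]
}}

```text
t: 4.48
eef_pos: [0.6357, 0.012, 0.1405]
eef_rot: [-3.142, 0.001, 0.002]
force: [0.9, 0.0, -2.3]
gripper_width: 0.698
finger_force: 30.0
```

>>> {"op": "drive_tool", "data": {
  "deltas": [
    {"slide":[-1,-3.5,0],"rotation":[0,0,0],"gripper":0.4},
    {"slide":[-2,-7,0],"rotation":[0,0,0],"gripper":0.4},
    {"slide":[-3,-10.5,0],"rotation":[0,0,0],"gripper":0.4},
    {"slide":[-4,-14,0],"rotation":[0,0,0],"gripper":0.4},
    {"slide":[-5,-17.5,0],"rotation":[0,0,0],"gripper":0.4},
    {"slide":[-6,-21,0],"rotation":[0,0,0],"gripper":0.4},
    {"slide":[-7,-24.5,0],"rotation":[0,0,0],"gripper":0.4},
    {"slide":[-8,-28,0],"rotation":[0,0,0],"gripper":0.4},
    {"slide":[-9,-31,0],"rotation":[0,0,0],"gripper":0.4},
    {"slide":[-10,-34,0],"rotation":[0,0,0],"gripper":0.4}
  ]
}}

```text
t: 5.32
eef_pos: [0.5356, 0.3524, 0.1403]
eef_rot: [3.141, 0.001, -0.001]
force: [0.1, 0.0, -1.8]
gripper_width: 0.697
finger_force: 30.0
```

>>> {"op": "drive_tool", "data": {
  "deltas": [
    {"slide":[-0.4,-1.5,0],"rotation":[0,0,0],"gripper":0.4},
    {"slide":[-0.7,-2.45,0],"rotation":[0,0,0],"gripper":0.4},
    {"slide":[-0.7,-2.45,2],"rotation":[0,0,0],"gripper":0.4},
    {"slide":[-0.7,-2.45,5],"rotation":[0,0,0],"gripper":0.4},
    {"slide":[-0.7,-2.45,8],"rotation":[0,0,0],"gripper":0.4},
    {"slide":[-0.7,-2.45,10],"rotation":[0,0,0],"gripper":0.4},
    {"slide":[-0.7,-2.45,10],"rotation":[0,0,0],"gripper":0.4},
    {"slide":[-0.7,-2.45,10],"rotation":[0,0,0],"gripper":0.4}
  ]
}}

```text
t: 5.98
eef_pos: [0.5304, 0.3727, 0.0397]
eef_rot: [3.139, -0.003, -0.002]
force: [0.9, -0.5, -3.1]
gripper_width: 0.693
finger_force: 30.0
```

>>> {"op": "drive_tool", "data": {
  "deltas": [
    {"slide":[0,0,1],"rotation":[0,0,0],"gripper":0.4},
    {"slide":[0,0,1.8],"rotation":[0,0,0],"gripper":0.4},
    {"slide":[0,0,2.3],"rotation":[0,0,0],"gripper":0.4},
    {"slide":[0,0,2.4],"rotation":[0,0,0],"gripper":0.4},
    {"slide":[0,0,2.4],"rotation":[0,0,0],"gripper":0.4},
    {"slide":[0,0,2.4],"rotation":[0,0,0],"gripper":0.4},
    {"slide":[0,0,2.4],"rotation":[0,0,0],"gripper":0.4}
  ]
}}

```text
t: 6.57
eef_pos: [0.5301, 0.3755, 0.0167]
eef_rot: [-3.141, -0.0, -0.001]
force: [0.2, -0.1, -2.6]
gripper_width: 0.697
finger_force: 30.0
```

Run:
```python
from h import *
for i in range(2):
  s,p,R=pose();print(p,s["force"],s["gripper_width"])
  im,W=cloud("side")
  print("side",disc(W,(.529,.375),.052,.005)); 
im,W=cloud("top"); print("top",disc(W,(.529,.375),.052,.005))
```

```text
[0.53010147 0.37547686 0.01673725] [ 0.17973841 -0.11632421 -2.64509074] 0.6968295302015313
side (84, array([517.4, 356.3,  50.3]), 516.5, 360.5, 77.4)
[0.53011894 0.37546634 0.01674308] [ 0.6468663   0.14530013 -2.05065429] 0.698997470313518
side (76, array([516.7, 358.3,  50.6]), 520.4, 363.0, 73.0)
top (68, array([526.8, 372.6,  51.3]), 526.0, 379.2, 55.5)
```

>>> {"op": "drive_tool", "data": {
  "deltas": [
    {"slide":[0,0,0.1],"rotation":[0,0,0],"gripper":0.4},
    {"slide":[0,0,0.1],"rotation":[0,0,0],"gripper":0.4},
    {"slide":[0,0,0.1],"rotation":[0,0,0],"gripper":0.4},
    {"slide":[0,0,0.1],"rotation":[0,0,0],"gripper":0.85},
    {"slide":[0,0,0.1],"rotation":[0,0,0],"gripper":0.85},
    {"slide":[0,0,0.1],"rotation":[0,0,0],"gripper":0.85},
    {"slide":[0,0,0.1],"rotation":[0,0,0],"gripper":0.85}
  ]
}}

```text
t: 7.3
eef_pos: [0.5302, 0.3754, 0.0155]
eef_rot: [-3.141, -0.0, -0.0]
force: [0.2, -0.4, -0.4]
gripper_width: 0.849
finger_force: 0.0
```

>>> {"op": "drive_tool", "data": {
  "deltas": [
    {"slide":[0,0,-1],"rotation":[0,0,0],"gripper":0.95},
    {"slide":[0,0,-3],"rotation":[0,0,0],"gripper":1},
    {"slide":[0,0,-6],"rotation":[0,0,0],"gripper":1},
    {"slide":[0,0,-9],"rotation":[0,0,0],"gripper":1},
    {"slide":[0,2,-12],"rotation":[0,0,0],"gripper":1},
    {"slide":[0.5,5.5,-12],"rotation":[0,0,0],"gripper":1},
    {"slide":[1,9,-12],"rotation":[0,0,0],"gripper":1},
    {"slide":[1.7,12.5,-12],"rotation":[0,0,0],"gripper":1},
    {"slide":[2.7,16,-12],"rotation":[0,0,0],"gripper":1},
    {"slide":[3.7,19.5,-12],"rotation":[0,0,0],"gripper":1}
  ]
}}

```text
t: 8.13
eef_pos: [0.5673, 0.1788, 0.1365]
eef_rot: [-3.141, -0.001, -0.002]
force: [0.3, 0.6, 0.8]
gripper_width: 0.999
finger_force: 0.0
```

Run:
```python
from h import *
print(pose()[1])
for n in("side","top"):
  im,W=cloud(n)
  print(n,"spool",disc(W,(.529,.376),.052,.006))
  m=(np.hypot(W[...,0]-.53,W[...,1]-.376)<.075)&(im.max(-1)<70)&(abs(W[...,2]-.005)<.008); p=(W[m][:,:2]*1000).astype(np.float32)
  print(" pad",cv2.minEnclosingCircle(p), cv2.fitEllipse(cv2.convexHull(p)))
```

```text
[0.56725867 0.17884648 0.13651684]
side spool (257, array([528.7, 373.1,  49.7]), 529.9, 373.3, 71.3)
 pad ((530.3848266601562, 374.85028076171875), 53.26950454711914) ((529.8026733398438, 375.79547119140625), (101.31659698486328, 105.9095687866211), 173.60482788085938)
top spool (384, array([530.8, 377.6,  51.8]), 531.3, 377.5, 65.9)
 pad ((531.902587890625, 377.62310791015625), 50.76443862915039) ((531.619873046875, 377.62432861328125), (98.63968658447266, 100.16397094726562), 126.81884002685547)
```

The spool sits within about 1 mm of the pad centre in both cameras. Next is the far reel.

>>> {"op": "drive_tool", "data": {
  "deltas": [
    {"slide":[2.5,3.3,0],"rotation":[0,0,0],"gripper":1},
    {"slide":[5,6.6,0],"rotation":[0,0,0],"gripper":1},
    {"slide":[7.5,10,0],"rotation":[0,0,0],"gripper":1},
    {"slide":[10,13.3,0],"rotation":[0,0,0],"gripper":1},
    {"slide":[12,16.1,0],"rotation":[0,0,0],"gripper":1},
    {"slide":[12,16.1,3],"rotation":[0,0,0],"gripper":1},
    {"slide":[12,16.1,6],"rotation":[0,0,0],"gripper":1},
    {"slide":[12,16.1,7],"rotation":[0,0,0],"gripper":1},
    {"slide":[12,16.1,7],"rotation":[0,0,0],"gripper":1},
    {"slide":[12,16.1,7],"rotation":[0,0,0],"gripper":1}
  ]
}}

```text
t: 9.07
eef_pos: [0.6871, 0.0202, 0.0659]
eef_rot: [-3.141, -0.002, 0.0]
force: [-0.5, 0.2, 0.3]
gripper_width: 1.0
finger_force: 0.0
```

>>> {"op": "drive_tool", "data": {
  "deltas": [
    {"slide":[0,0,2],"rotation":[0,0,0],"gripper":1},
    {"slide":[0,0,4],"rotation":[0,0,0],"gripper":1},
    {"slide":[0,0,5.5],"rotation":[0,0,0],"gripper":0.8},
    {"slide":[0,0,5.5],"rotation":[0,0,0],"gripper":0.7},
    {"slide":[0,0,5.5],"rotation":[0,0,0],"gripper":0.4},
    {"slide":[0,0,5.5],"rotation":[0,0,0],"gripper":0.4},
    {"slide":[0,0,5.5],"rotation":[0,0,0],"gripper":0.4},
    {"slide":[0,0,5.5],"rotation":[0,0,0],"gripper":0.4},
    {"slide":[0,0,5.5],"rotation":[0,0,0],"gripper":0.4},
    {"slide":[0,0,5.5],"rotation":[0,0,0],"gripper":0.4}
  ]
}}

```text
t: 9.9
eef_pos: [0.6879, 0.0194, 0.0117]
eef_rot: [-3.141, -0.0, -0.003]
force: [-0.2, 1.4, 4.8]
gripper_width: 0.571
finger_force: 30.0
```

>>> {"op": "drive_tool", "data": {
  "deltas": [
    {"slide":[0,0,0],"rotation":[0,0,0],"gripper":0.4},
    {"slide":[0,0,-1],"rotation":[0,0,0],"gripper":0.4},
    {"slide":[0,0,-3],"rotation":[0,0,0],"gripper":0.4},
    {"slide":[0,0,-6],"rotation":[0,0,0],"gripper":0.4},
    {"slide":[0,0,-9],"rotation":[0,0,0],"gripper":0.4},
    {"slide":[0,0,-12],"rotation":[0,0,0],"gripper":0.4},
    {"slide":[0,0,-14],"rotation":[0,0,0],"gripper":0.4},
    {"slide":[0,0,-15],"rotation":[0,0,0],"gripper":0.4},
    {"slide":[0,0,-15],"rotation":[0,0,0],"gripper":0.4},
    {"slide":[0,0,-15],"rotation":[0,0,0],"gripper":0.4}
  ]
}}

```text
t: 10.73
eef_pos: [0.6866, 0.0193, 0.1601]
eef_rot: [-3.142, -0.0, 0.001]
force: [-0.7, 0.3, -2.0]
gripper_width: 0.57
finger_force: 30.0
```

Run:
```python
from h import *
F=[]
for i in range(6):
  s=read_state();F.append(s["force"][2]); snapshot("side")
print(np.round(F,2),pose()[1])
```

```text
[-1.96 -0.93 -0.86 -0.78 -0.68 -0.06] [0.68628564 0.01927003 0.15902605]
```

Run:
```python
from h import *
F=[]
for i in range(20):
  s=read_state();F.append(s["force"][2]); snapshot("side")
print(np.mean(F),np.std(F),np.round(F,2))
```

```text
-0.5483721410414555 0.47064667806400856 [-0.39 -0.95 -0.22 -0.09 -0.24 -0.47 -0.18 -1.23 -0.89 -0.78 -1.1   0.4
 -0.03 -1.49 -0.19 -1.16 -0.68 -0.33 -0.72 -0.23]
```

About 0.55 N, roughly 60 g, so this is the empty reel and it goes to the tray.

>>> {"op": "drive_tool", "data": {
  "deltas": [
    {"slide":[-1.4,3.3,0],"rotation":[0,0,0],"gripper":0.4},
    {"slide":[-2.8,6.6,0],"rotation":[0,0,0],"gripper":0.4},
    {"slide":[-4.2,10,0],"rotation":[0,0,0],"gripper":0.4},
    {"slide":[-5.6,13.3,0],"rotation":[0,0,0],"gripper":0.4},
    {"slide":[-7,16.6,0],"rotation":[0,0,0],"gripper":0.4},
    {"slide":[-8.4,20,0],"rotation":[0,0,0],"gripper":0.4},
    {"slide":[-9.8,23.3,0],"rotation":[0,0,0],"gripper":0.4},
    {"slide":[-11.2,26.6,0],"rotation":[0,0,0],"gripper":0.4},
    {"slide":[-12.6,30,0],"rotation":[0,0,0],"gripper":0.4},
    {"slide":[-14,33.3,0],"rotation":[0,0,0],"gripper":0.4}
  ]
}}

```text
t: 12.87
eef_pos: [0.5462, -0.3155, 0.1607]
eef_rot: [3.141, -0.0, 0.001]
force: [-0.0, -0.9, -0.0]
gripper_width: 0.573
finger_force: 30.0
```

>>> {"op": "drive_tool", "data": {
  "deltas": [
    {"slide":[-1.4,3.3,0],"rotation":[0,0,0],"gripper":0.4},
    {"slide":[-2.8,6.5,0],"rotation":[0,0,0],"gripper":0.4},
    {"slide":[-2.8,6.5,3],"rotation":[0,0,0],"gripper":0.4},
    {"slide":[-2.8,6.5,6],"rotation":[0,0,0],"gripper":0.4},
    {"slide":[-2.8,6.5,9],"rotation":[0,0,0],"gripper":0.4},
    {"slide":[-2.8,6.5,11.5],"rotation":[0,0,0],"gripper":0.4},
    {"slide":[-2.8,6.5,13],"rotation":[0,0,0],"gripper":0.4},
    {"slide":[-2.8,6.5,13.8],"rotation":[0,0,0],"gripper":0.4},
    {"slide":[-2.8,6.5,14.3],"rotation":[0,0,0],"gripper":0.4},
    {"slide":[-2.8,6.5,14.4],"rotation":[0,0,0],"gripper":0.4}
  ]
}}

```text
t: 13.7
eef_pos: [0.5191, -0.3787, 0.0162]
eef_rot: [-3.141, -0.0, 0.0]
force: [-0.7, 0.2, -0.0]
gripper_width: 0.57
finger_force: 30.0
```

>>> {"op": "drive_tool", "data": {
  "deltas": [
    {"slide":[0,0,0],"rotation":[0,0,0],"gripper":0.4},
    {"slide":[0,0,0.15],"rotation":[0,0,0],"gripper":0.4},
    {"slide":[0,0,0.15],"rotation":[0,0,0],"gripper":0.4},
    {"slide":[0,0,0.15],"rotation":[0,0,0],"gripper":0.4}
  ]
}}

```text
t: 14.03
eef_pos: [0.5195, -0.379, 0.0158]
eef_rot: [3.141, 0.0, 0.002]
force: [0.9, -0.3, -1.0]
gripper_width: 0.566
finger_force: 30.0
```

>>> {"op": "drive_tool", "data": {
  "deltas": [
    {"slide":[0,0,0],"rotation":[0,0,0],"gripper":0.7},
    {"slide":[0,0,0],"rotation":[0,0,0],"gripper":0.75},
    {"slide":[0,0,0],"rotation":[0,0,0],"gripper":0.75},
    {"slide":[0,0,-1],"rotation":[0,0,0],"gripper":0.75},
    {"slide":[0,0,-3],"rotation":[0,0,0],"gripper":0.75},
    {"slide":[0,0,-6],"rotation":[0,0,0],"gripper":1},
    {"slide":[0,0,-9],"rotation":[0,0,0],"gripper":1},
    {"slide":[0,0,-12],"rotation":[0,0,0],"gripper":1},
    {"slide":[-0.2,-2,-13],"rotation":[0,0,0],"gripper":1},
    {"slide":[-0.7,-5.5,-13],"rotation":[0,0,0],"gripper":1}
  ]
}}

```text
t: 14.87
eef_pos: [0.5139, -0.3294, 0.1495]
eef_rot: [3.134, -0.009, 0.012]
force: [0.6, 0.0, 0.4]
gripper_width: 0.998
finger_force: 0.0
```

>>> {"op": "drive_tool", "data": {
  "deltas": [
    {"slide":[-0.5,-3.7,0],"rotation":[0,0,0],"gripper":1},
    {"slide":[-1,-7.5,0],"rotation":[0,0,0],"gripper":1},
    {"slide":[-1.6,-11.2,0],"rotation":[0,0,0],"gripper":1},
    {"slide":[-2.2,-15,0],"rotation":[0,0,0],"gripper":1},
    {"slide":[-2.8,-18.7,0],"rotation":[0,0,0],"gripper":1},
    {"slide":[-3.4,-22.5,0],"rotation":[0,0,0],"gripper":1},
    {"slide":[-4,-26,0],"rotation":[0,0,0],"gripper":1},
    {"slide":[-4.5,-29,0],"rotation":[0,0,0],"gripper":1},
    {"slide":[-4.5,-30.15,0],"rotation":[0,0,0],"gripper":1},
    {"slide":[-4.5,-30.15,2],"rotation":[0,0,0],"gripper":1}
  ]
}}

```text
t: 15.7
eef_pos: [0.4697, -0.018, 0.128]
eef_rot: [-3.14, -0.01, -0.012]
force: [1.2, 0.8, -0.5]
gripper_width: 0.998
finger_force: 0.0
```

>>> {"op": "drive_tool", "data": {
  "deltas": [
    {"slide":[0,0,2],"rotation":[0,0,0],"gripper":1},
    {"slide":[0,0,4],"rotation":[0,0,0],"gripper":1},
    {"slide":[0,0,6],"rotation":[0,0,0],"gripper":1},
    {"slide":[0,0,6],"rotation":[0,0,0],"gripper":1},
    {"slide":[0,0,6],"rotation":[0,0,0],"gripper":1}
  ]
}}

```text
t: 16.12
eef_pos: [0.4667, -0.0223, 0.0651]
eef_rot: [-3.142, 0.0, 0.002]
force: [-0.2, 0.0, 0.8]
gripper_width: 1.001
finger_force: 0.0
```

Run:
```python
from h import *
print(pose()[1])
im,W=cloud("top"); cv2.imwrite("pics/t2.png",cv2.resize(im[...,::-1],(800,600)))
print(disc(W,(.52,-.377),.046,.005))
print(disc(np.load("top.npz")["W"],(.467,-.02),.042))
```

```text
[ 0.46669357 -0.02226363  0.06509426]
(247, array([ 519.3, -375.2,   46.5]), 519.3, -375.6, 54.8)
(252, array([468.2, -20.2,  42.3]), 468.1, -20.3, 53.8)
```

View pics/t2.png

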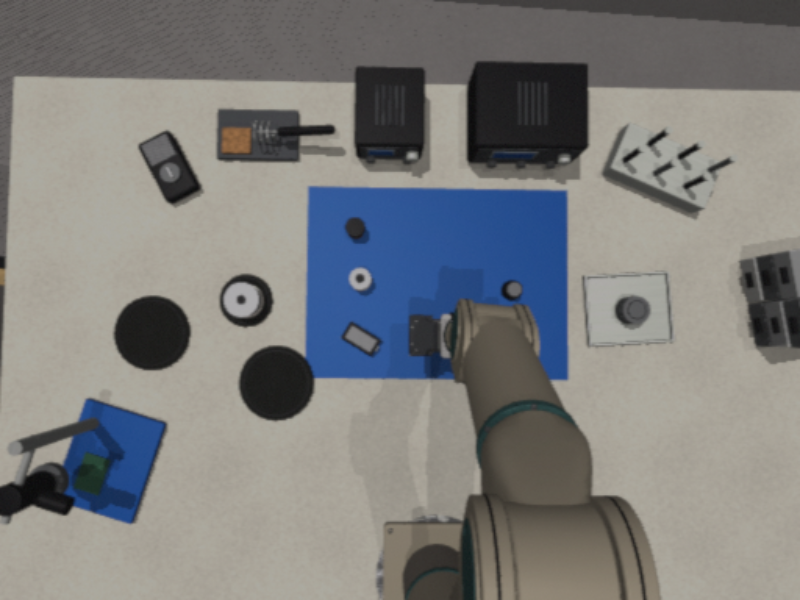

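The top view shows the empty reel upright in the tray at (633,310) and the large spool on the small pad at (241,300). Next I grasp the second reel.

>>> {"op": "drive_tool", "data": {
  "deltas": [
    {"slide":[0,0,2],"rotation":[0,0,0],"gripper":1},
    {"slide":[0,0,4],"rotation":[0,0,0],"gripper":1},
    {"slide":[0,0,5.4],"rotation":[0,0,0],"gripper":0.8},
    {"slide":[0,0,5.4],"rotation":[0,0,0],"gripper":0.7},
    {"slide":[0,0,5.4],"rotation":[0,0,0],"gripper":0.4},
    {"slide":[0,0,5.4],"rotation":[0,0,0],"gripper":0.4},
    {"slide":[0,0,5.4],"rotation":[0,0,0],"gripper":0.4},
    {"slide":[0,0,5.4],"rotation":[0,0,0],"gripper":0.4},
    {"slide":[0,0,5.4],"rotation":[0,0,0],"gripper":0.4},
    {"slide":[0,0,5.4],"rotation":[0,0,0],"gripper":0.4}
  ]
}}

```text
t: 17.0
eef_pos: [0.4678, -0.0225, 0.012]
eef_rot: [3.141, -0.0, 0.003]
force: [0.7, -0.7, 6.9]
gripper_width: 0.57
finger_force: 30.0
```

>>> {"op": "drive_tool", "data": {
  "deltas": [
    {"slide":[0,0,0],"rotation":[0,0,0],"gripper":0.4},
    {"slide":[0,0,-1],"rotation":[0,0,0],"gripper":0.4},
    {"slide":[0,0,-3],"rotation":[0,0,0],"gripper":0.4},
    {"slide":[0,0,-6],"rotation":[0,0,0],"gripper":0.4},
    {"slide":[0,0,-9],"rotation":[0,0,0],"gripper":0.4},
    {"slide":[0,0,-12],"rotation":[0,0,0],"gripper":0.4},
    {"slide":[0,0,-14],"rotation":[0,0,0],"gripper":0.4},
    {"slide":[0,0,-15],"rotation":[0,0,0],"gripper":0.4},
    {"slide":[0,0,-15],"rotation":[0,0,0],"gripper":0.4},
    {"slide":[0,0,-15],"rotation":[0,0,0],"gripper":0.4}
  ]
}}

```text
t: 17.83
eef_pos: [0.4669, -0.0221, 0.1615]
eef_rot: [-3.141, -0.0, -0.001]
force: [-0.8, -0.3, -1.5]
gripper_width: 0.57
finger_force: 30.0
```

Run:
```python
from h import *
F=[]
for i in range(15):
  s=read_state();F.append(s["force"][2]); snapshot("side")
print(np.mean(F[3:]),np.std(F),pose()[1],s["gripper_width"])
```

```text
-2.3333405367761726 0.5248511645377769 [ 0.46704995 -0.02224978  0.16096651] 0.5687152781551149
```

This one reads 2.33 N, so it is the full reel. I'll stack it.

>>> {"op": "drive_tool", "data": {
  "deltas": [
    {"slide":[0.6,-3.7,0],"rotation":[0,0,0],"gripper":0.4},
    {"slide":[1.2,-7.4,0],"rotation":[0,0,0],"gripper":0.4},
    {"slide":[1.8,-11,0],"rotation":[0,0,0],"gripper":0.4},
    {"slide":[2.4,-14.8,0],"rotation":[0,0,0],"gripper":0.4},
    {"slide":[3,-18.5,0],"rotation":[0,0,0],"gripper":0.4},
    {"slide":[3.6,-22.2,0],"rotation":[0,0,0],"gripper":0.4},
    {"slide":[4.2,-26,0],"rotation":[0,0,0],"gripper":0.4},
    {"slide":[4.8,-29.6,0],"rotation":[0,0,0],"gripper":0.4},
    {"slide":[5.4,-33.3,0],"rotation":[0,0,0],"gripper":0.4},
    {"slide":[5.9,-36.5,0],"rotation":[0,0,0],"gripper":0.4}
  ]
}}

```text
t: 19.42
eef_pos: [0.5257, 0.3459, 0.1608]
eef_rot: [-3.141, -0.003, 0.0]
force: [0.7, 0.9, -1.9]
gripper_width: 0.568
finger_force: 30.0
```

>>> {"op": "drive_tool", "data": {
  "deltas": [
    {"slide":[0.2,-2,0],"rotation":[0,0,0],"gripper":0.4},
    {"slide":[0.4,-3.3,0],"rotation":[0,0,0],"gripper":0.4},
    {"slide":[0.4,-3.3,0],"rotation":[0,0,0],"gripper":0.4},
    {"slide":[0.4,-3.3,2],"rotation":[0,0,0],"gripper":0.4},
    {"slide":[0.4,-3.3,4],"rotation":[0,0,0],"gripper":0.4},
    {"slide":[0.4,-3.3,6],"rotation":[0,0,0],"gripper":0.4},
    {"slide":[0.4,-3.3,8],"rotation":[0,0,0],"gripper":0.4},
    {"slide":[0.4,-3.3,8.5],"rotation":[0,0,0],"gripper":0.4},
    {"slide":[0.4,-3.3,8.5],"rotation":[0,0,0],"gripper":0.4},
    {"slide":[0.4,-3.3,8.5],"rotation":[0,0,0],"gripper":0.4}
  ]
}}

```text
t: 20.25
eef_pos: [0.5305, 0.3751, 0.0765]
eef_rot: [3.141, -0.001, 0.001]
force: [-0.0, 0.8, -1.9]
gripper_width: 0.571
finger_force: 30.0
```

Run:
```python
from h import *
s,p,R=pose();print(p,R.round(4).tolist(),s["force"])
im,W=cloud("side"); cv2.imwrite("pics/s3.png",cv2.resize(im[90:210,150:290,::-1],None,fx=5,fy=5))
print(pose()[1])
```

```text
[0.53053257 0.37505776 0.07653423] [[1.0, -0.0008, 0.0004], [-0.0008, -1.0, -0.0002], [0.0004, 0.0002, -1.0]] [-0.01208408  0.84515854 -1.89107247]
[0.53099488 0.37567593 0.07720538]
```

View pics/s3.png

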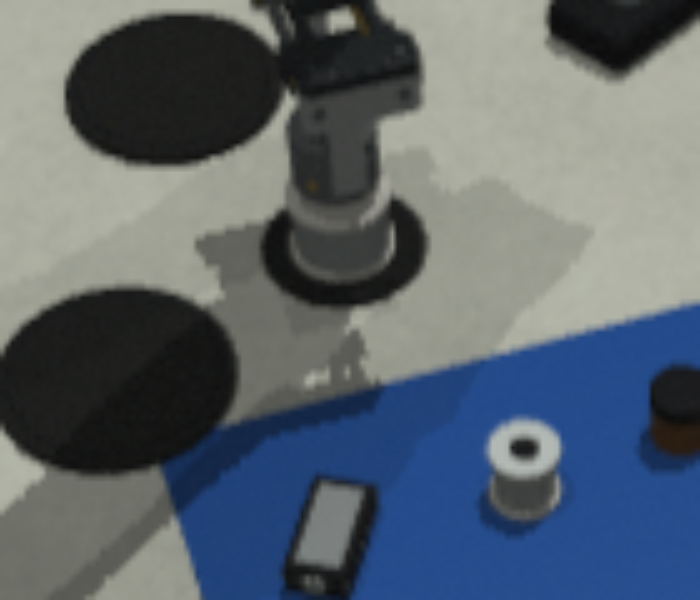

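The reel hangs centred over the spool, at about (340,200) in the crop. I'll lower it from commanded z 0.075 to 0.062.

>>> {"op": "drive_tool", "data": {
  "deltas": [
    {"slide":[0,0,0.6],"rotation":[0,0,0],"gripper":0.4},
    {"slide":[0,0,1.0],"rotation":[0,0,0],"gripper":0.4},
    {"slide":[0,0,1.2],"rotation":[0,0,0],"gripper":0.4},
    {"slide":[0,0,1.2],"rotation":[0,0,0],"gripper":0.4},
    {"slide":[0,0,1.3],"rotation":[0,0,0],"gripper":0.4},
    {"slide":[0,0,1.3],"rotation":[0,0,0],"gripper":0.4},
    {"slide":[0,0,1.3],"rotation":[0,0,0],"gripper":0.4},
    {"slide":[0,0,1.3],"rotation":[0,0,0],"gripper":0.4}
  ]
}}

```text
t: 20.97
eef_pos: [0.5301, 0.3758, 0.064]
eef_rot: [-3.141, -0.0, -0.0]
force: [-1.8, -1.4, 5.7]
gripper_width: 0.57
finger_force: 30.0
```

Run:
```python
from h import *
F=[]
for i in range(8):
  s=read_state();F.append(s["force"][2]); snapshot("side")
print(np.mean(F),pose()[1])
```

```text
5.84399083977842 [0.53008392 0.37584118 0.06403698]
```

>>> {"op": "drive_tool", "data": {
  "deltas": [
    {"slide":[0,0,-0.08],"rotation":[0,0,0],"gripper":0.4},
    {"slide":[0,0,-0.08],"rotation":[0,0,0],"gripper":0.4},
    {"slide":[0,0,-0.08],"rotation":[0,0,0],"gripper":0.75},
    {"slide":[0,0,-0.08],"rotation":[0,0,0],"gripper":0.75},
    {"slide":[0,0,-0.08],"rotation":[0,0,0],"gripper":0.75},
    {"slide":[0,0,-0.08],"rotation":[0,0,0],"gripper":0.75},
    {"slide":[0,0,-1],"rotation":[0,0,0],"gripper":0.8},
    {"slide":[0,0,-3],"rotation":[0,0,0],"gripper":0.9},
    {"slide":[0,0,-6],"rotation":[0,0,0],"gripper":1},
    {"slide":[0,0,-9],"rotation":[0,0,0],"gripper":1}
  ]
}}

```text
t: 22.2
eef_pos: [0.5295, 0.3754, 0.1539]
eef_rot: [3.141, 0.0, -0.002]
force: [0.7, 0.6, -0.2]
gripper_width: 0.974
finger_force: 0.0
```

>>> {"op": "drive_tool", "data": {
  "deltas": [
    {"slide":[0.6,3.3,0],"rotation":[0,0,0],"gripper":1},
    {"slide":[1.2,6.6,0],"rotation":[0,0,0],"gripper":1},
    {"slide":[1.8,10,0],"rotation":[0,0,0],"gripper":1},
    {"slide":[2.4,13.3,0],"rotation":[0,0,0],"gripper":1},
    {"slide":[3,16.6,0],"rotation":[0,0,0],"gripper":1},
    {"slide":[3.8,20,0],"rotation":[0,0,0],"gripper":1},
    {"slide":[4.4,22.2,0],"rotation":[0,0,0],"gripper":1},
    {"slide":[4.4,22.2,2.5],"rotation":[0,0,0],"gripper":1},
    {"slide":[4.4,22.2,5],"rotation":[0,0,0],"gripper":1},
    {"slide":[4.4,22.2,7.2],"rotation":[0,0,0],"gripper":1}
  ]
}}

```text
t: 23.03
eef_pos: [0.5747, 0.153, 0.081]
eef_rot: [-3.141, 0.002, -0.002]
force: [-0.5, 0.5, 0.0]
gripper_width: 1.001
finger_force: 0.0
```

Run:
```python
from h import *
print(pose()[1])
for n,dz in(("side",-.002),("top",0)):
  im,W=cloud(n); print(n,disc(W,(.529,.376),.094+dz,.006))
  print("spool rim",disc(W,(.529,.376),.052+dz,.004))
```

```text
[0.5746576  0.1530374  0.08101358]
side (199, array([528.2, 371.6,  91.6]), 528.6, 372.9, 59.6)
spool rim (83, array([527.2, 356.8,  50. ]), 528.5, 372.0, 66.6)
top (284, array([530.3, 377.6,  94.2]), 530.9, 378.0, 53.5)
spool rim (91, array([528.5, 362.2,  52.2]), 530.8, 377.1, 65.3)
```

The reel is within 1 mm of the spool's centre. Next is the small spool.

>>> {"op": "drive_tool", "data": {
  "deltas": [
    {"slide":[0,0,2],"rotation":[0,0,0],"gripper":1},
    {"slide":[0,0,4],"rotation":[0,0,0],"gripper":1},
    {"slide":[0,0,6],"rotation":[0,0,0],"gripper":0.8},
    {"slide":[0,0,7],"rotation":[0,0,0],"gripper":0.7},
    {"slide":[0,0,7],"rotation":[0,0,0],"gripper":0.6},
    {"slide":[0,0,7],"rotation":[0,0,0],"gripper":0.3},
    {"slide":[0,0,7],"rotation":[0,0,0],"gripper":0.3},
    {"slide":[0,0,7],"rotation":[0,0,0],"gripper":0.3},
    {"slide":[0,0,7],"rotation":[0,0,0],"gripper":0.3},
    {"slide":[0,0,7],"rotation":[0,0,0],"gripper":0.3}
  ]
}}

```text
t: 23.97
eef_pos: [0.5746, 0.1539, 0.0119]
eef_rot: [-3.141, -0.0, -0.002]
force: [-0.2, 0.2, -0.4]
gripper_width: 0.472
finger_force: 0.0
```

>>> {"op": "drive_tool", "data": {
  "deltas": [
    {"slide":[0,0,0],"rotation":[0,0,0],"gripper":0.3},
    {"slide":[0,0,0],"rotation":[0,0,0],"gripper":0.3},
    {"slide":[0,0,-1],"rotation":[0,0,0],"gripper":0.3},
    {"slide":[0,0,-3],"rotation":[0,0,0],"gripper":0.3},
    {"slide":[0,0,-6],"rotation":[0,0,0],"gripper":0.3},
    {"slide":[0,0,-9],"rotation":[0,0,0],"gripper":0.3},
    {"slide":[0,0,-12],"rotation":[0,0,0],"gripper":0.3},
    {"slide":[0,0,-15],"rotation":[0,0,0],"gripper":0.3},
    {"slide":[0,0,-17],"rotation":[0,0,0],"gripper":0.3},
    {"slide":[0,0,-17],"rotation":[0,0,0],"gripper":0.3}
  ]
}}

```text
t: 24.8
eef_pos: [0.5768, 0.1545, 0.186]
eef_rot: [-3.139, 0.0, -0.013]
force: [0.0, 0.7, -0.1]
gripper_width: 0.441
finger_force: 30.0
```

>>> {"op": "drive_tool", "data": {
  "deltas": [
    {"slide":[-0.6,-3,0],"rotation":[0,0,0],"gripper":0.3},
    {"slide":[-1.2,-6,0],"rotation":[0,0,0],"gripper":0.3},
    {"slide":[-1.8,-9,0],"rotation":[0,0,0],"gripper":0.3},
    {"slide":[-2.4,-12,0],"rotation":[0,0,0],"gripper":0.3},
    {"slide":[-3,-15,0],"rotation":[0,0,0],"gripper":0.3},
    {"slide":[-3.6,-18,0],"rotation":[0,0,0],"gripper":0.3},
    {"slide":[-4.1,-20.5,0],"rotation":[0,0,0],"gripper":0.3},
    {"slide":[-4.4,-22.2,0],"rotation":[0,0,0],"gripper":0.3},
    {"slide":[-4.4,-22.2,0],"rotation":[0,0,0],"gripper":0.3},
    {"slide":[-4.4,-22.2,0],"rotation":[0,0,0],"gripper":0.3}
  ]
}}

```text
t: 25.63
eef_pos: [0.5294, 0.3755, 0.18]
eef_rot: [3.14, 0.002, -0.002]
force: [0.2, -0.3, -1.1]
gripper_width: 0.437
finger_force: 30.0
```

>>> {"op": "drive_tool", "data": {
  "deltas": [
    {"slide":[0,0,2],"rotation":[0,0,0],"gripper":0.3},
    {"slide":[0,0,4],"rotation":[0,0,0],"gripper":0.3},
    {"slide":[0,0,5.5],"rotation":[0,0,0],"gripper":0.3},
    {"slide":[0,0,6.5],"rotation":[0,0,0],"gripper":0.3},
    {"slide":[0,0,7],"rotation":[0,0,0],"gripper":0.3},
    {"slide":[0,0,7.3],"rotation":[0,0,0],"gripper":0.3},
    {"slide":[0,0,7.5],"rotation":[0,0,0],"gripper":0.3},
    {"slide":[0,0,7.5],"rotation":[0,0,0],"gripper":0.3},
    {"slide":[0,0,7.5],"rotation":[0,0,0],"gripper":0.3},
    {"slide":[0,0,7.5],"rotation":[0,0,0],"gripper":0.3}
  ]
}}

```text
t: 26.47
eef_pos: [0.5305, 0.3761, 0.1068]
eef_rot: [-3.141, -0.0, -0.002]
force: [0.5, 0.2, -1.3]
gripper_width: 0.448
finger_force: 30.0
```

Run:
```python
from h import *
F=[]
for i in range(8):
  s=read_state();F.append(s["force"][2]); im,_=snapshot("side")
print(np.mean(F),pose()[1]); cv2.imwrite("pics/s4.png",cv2.resize(im[70:190,150:290,::-1],None,fx=5,fy=5))
```

```text
-1.0563427645628223 [0.53003107 0.3758047  0.10606274]
```

View pics/s4.png

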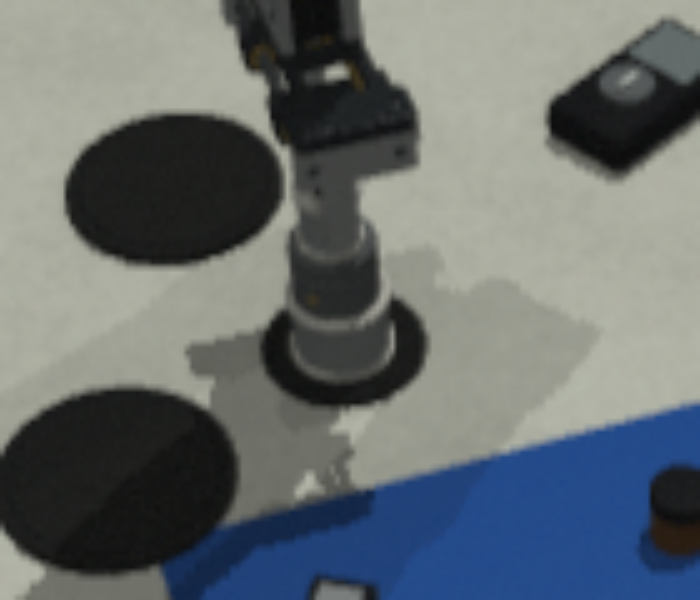

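The small spool is lined up over the reel, at about (335,235) in the crop, and still hanging. I'll lower it 1 mm and release.

>>> {"op": "drive_tool", "data": {
  "deltas": [
    {"slide":[0,0,0.1],"rotation":[0,0,0],"gripper":0.3},
    {"slide":[0,0,0.1],"rotation":[0,0,0],"gripper":0.3},
    {"slide":[0,0,0.1],"rotation":[0,0,0],"gripper":0.3},
    {"slide":[0,0,0.1],"rotation":[0,0,0],"gripper":0.3},
    {"slide":[0,0,0.1],"rotation":[0,0,0],"gripper":0.65},
    {"slide":[0,0,0.1],"rotation":[0,0,0],"gripper":0.65},
    {"slide":[0,0,0.1],"rotation":[0,0,0],"gripper":0.65},
    {"slide":[0,0,0.1],"rotation":[0,0,0],"gripper":0.7}
  ]
}}

```text
t: 27.53
eef_pos: [0.53, 0.3758, 0.1047]
eef_rot: [3.141, 0.0, -0.0]
force: [-0.6, 0.4, -0.1]
gripper_width: 0.679
finger_force: 0.0
```

>>> {"op": "drive_tool", "data": {
  "deltas": [
    {"slide":[0,0,-1],"rotation":[0,0,0],"gripper":0.75},
    {"slide":[0,0,-3],"rotation":[0,0,0],"gripper":0.75},
    {"slide":[0,0,-6],"rotation":[0,0,0],"gripper":0.75},
    {"slide":[0,0,-9],"rotation":[0,0,0],"gripper":0.75},
    {"slide":[0,2.5,-11],"rotation":[0,0,0],"gripper":0.75},
    {"slide":[0,6,-11],"rotation":[0,0,0],"gripper":0.75},
    {"slide":[0,9.5,-11],"rotation":[0,0,0],"gripper":0.75},
    {"slide":[0,13,-11],"rotation":[0,0,0],"gripper":0.75},
    {"slide":[0,16.5,-11],"rotation":[0,0,0],"gripper":0.75},
    {"slide":[0,18,-11],"rotation":[0,0,0],"gripper":0.75}
  ]
}}

```text
t: 28.37
eef_pos: [0.5304, 0.1899, 0.216]
eef_rot: [3.139, -0.009, 0.001]
force: [-0.1, -0.9, 0.3]
gripper_width: 0.748
finger_force: 0.0
```

Run:
```python
from h import *
print(pose()[1])
for n,dz in(("side",-.002),("top",0)):
  im,W=cloud(n)
  for h in(.052,.094,.134): print(n,h,disc(W,(.529,.376),h+dz,.004))
  print("empty",disc(W,(.52,-.377),.046+dz,.005))
  if n=="side": cv2.imwrite("pics/s5.png",cv2.resize(im[...,::-1],(800,600)))
```

```text
[0.53044415 0.18988161 0.21601112]
side 0.052 (85, array([526.2, 358.1,  49.8]), 528.4, 371.7, 69.2)
side 0.094 (82, array([527.3, 363. ,  92.8]), 527.0, 372.5, 56.3)
side 0.134 (113, array([527.7, 374.5, 131.2]), 529.0, 374.1, 45.8)
empty (534, array([ 516.5, -380.3,   44.4]), 516.8, -379.1, 55.9)
top 0.052 (42, array([520.1, 374. ,  51.5]), 530.9, 377.4, 65.5)
top 0.094 (84, array([528.4, 367.4,  94.5]), 530.7, 377.8, 53.7)
top 0.134 (174, array([530.1, 378.1, 133.6]), 530.1, 378.4, 42.0)
empty (244, array([ 519.6, -374.9,   46.2]), 519.4, -375.7, 54.4)
```

View pics/s5.png

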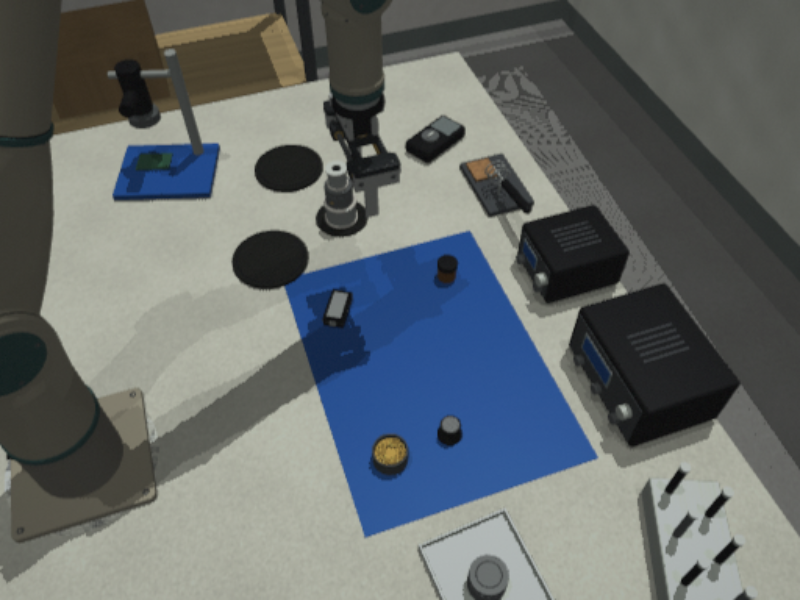

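The side view shows the stack upright and centred on the small pad at (340,195) and the empty reel upright in the tray at (488,577). The flux jar, pot, box and loupe look unmoved, and the gripper is clear.

```bash
python3 -c "
from workcell import *
print(job_done())"
```

```text
the job is handed in; nothing more can be done
None
```

The job is handed in: large spool, full reel and small spool are stacked upright on the smallest pad, centred to about 1 mm, the empty reel stands upright in the tray, and the flux jar, tip-cleaner pot, bit box and loupe were not touched.

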